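# Sort spacer blocks by height with a go/no-go bar

### The arm

A 6-joint arm with a two-finger parallel gripper is mounted at the origin on a cart in front of the work surface, level with it; the furniture and walls round the work are solid. World frame = base frame: x ahead of the robot, y to its left, z up, the work surface at z = 0. Lengths are in m, angles in rad, forces in N, time in s.
With the tool pointing down it reaches from about 0.275 to 0.975 m from the base axis. Payload 8.4 kg.
Tool frame: the origin (TCP) lies on the centre line of the jaws, within the pads' length; the fingertips stand 11 mm ahead of it and the grasp point (between the pads) lies 8 mm behind it; z points along the fingers, y is the line along which they close (so a half turn about z gives the same grasp; the last joint's range is limited). The gripper opens to 92 mm and grips with 3 to 60 N. Pads are 20 mm wide; open, the fingers measure 128 mm over their backs; the gripper's body (75 mm by 189 mm) begins 69 mm behind the grasp point.
Start: joints at [-1.29, 0.353, 1.633, -0, 1.155, -0.002], TCP at [0.174, -0.6, 0.226] pointing down, gripper open.
Joint ranges: [-2.63, 2.63], [-0.92, 2.1], [0.06, 2.66], [-1.3, 4.44], [0, 2.69], [-3.02, 3.02]. Speed limits (rad/s): [2.22, 2.22, 2.79, 3.14, 3.14, 3.14].

### API

Orientations are given as a unit quaternion [w, x, y, z].
In Python, from station import * gives the robot as it stands.
- The arm moves only by the tool arm_command, never from a script. Its arguments are lists of equal length, an entry for each row: "linear": the shift along the tool's x, y, z normalised to -1 to 1, where 1 is 0.12 m, a list of three; "rotation": the turn, a rotation vector about the tool's x, y, z normalised to -1 to 1, where 1 is 0.5 rad, a list of three; "claw": the gripper command: -1 is fully open, 1 is shut, values between are in proportion. A call has exactly 8 rows; each row is the pose to reach, as a shift and turn from the pose commanded when the call began, along the tool's axes at that moment; what a row does not reach only later rows make up. A row lasts 1/12 s, in which the tool goes at most 41.7 mm and 7.16 degrees, less where a joint would pass 70% of its speed; a pose out of reach is approached as far as the arm can. A call with a number of a shift or a turn outside -1 to 1 is refused whole. A call with a gripper value outside its range is refused whole. The fingers move at their own pace and stop on an object; "newtons" is the grip in N (left out, the last holds). Time passes only in rows, so rows that repeat a pose let the fingers close, or fill a call up. It gives the time, the measured TCP pose, the force, the opening and the grip force at its end, in the units of the state.
- observe(): the state, without advancing time (a new reading comes with each control period).
- camera(name): name is "scene" or "top" or "wrist"; returns a dict with "img" (400x640x3 uint8, red, green, blue), "z_map" (400x640 float32, m along the optical axis (not along the pixel's ray), 0 where there is no reading), "intrinsics" (3x3 intrinsics, pixels), "cam_to_world" (4x4, takes a point from camera to world coordinates). Camera axes: x right, y down, z forward; pixel columns grow to the right and rows downward; lengths in m; the calibration is good to about 2 mm. A picture is of the moment at which its call begins.
- sign_off(): hands the job in; it is judged then, once.
Trained networks look in a picture, given as the dict that the camera call returned (one of the last four; its "shot" number tells which), for a name from the list of things; names that differ only in an ending like _2 or _b are one class to them, and where a whole thing is asked for, a point or a joint stands for the part that bears it (a point fixed in the world has none). Each returns a list of dicts, best first, with "confidence" (0 to 1); they miss things now and then, are a little off and sometimes report something else, mostly with a low value. They report only what shows in the picture. A call takes as long as a camera call. They do not tell look-alikes from the thing itself.
- cut_out(query, picture): "mask" (400x640 bool, what is visible of it) and "uv" ([column, row] in pixels, amid what is visible of it).
The state is a dict: "time_s": time; "joint_positions": joint angles; "dq": joint speeds; "joint_torque": joint torques, N m; "tcp_pos": TCP position; "orientation": TCP orientation; "force": force on the tool from outside, world axes, zero at the start; "moment": the same for the moment, N m; "finger_gap": finger opening in m; "grip_force": force on a finger pad.
Only numpy, scipy, OpenCV 4.12 (cv2) and the standard library are available. Lean on these libraries where they do the work, as an engineer would, in place of code of your own. Each camera call takes 0.05 s, during which the arm holds its last target. There are 200 camera calls.

### The job

Find out which spacers are low enough for the gauge: push each of the two wooden spacers, lengthwise, up against the aluminium bar of the sorting board. If a spacer passes under the bar, push it on until it rests against the green back stop; if the bar stops it, do not force it, but slide it sideways into a red side bay, up against the red outer fence and with its front end near the red wall. Keep the spacers flat on the board without picking them up, and leave the tape rolls and the tape measure alone.

Things in the scene. Friction and masses are not known exactly. Their poses are not given: they have to be found in the camera images.
- gauge_board: Fixed plywood sorting board, 300 deep (x) x 420 wide (y) x 8 mm; spacers slide on its top, 8 mm above the origin. Origin: on the bench, mid-width, straight below the gauge bar's front face. x = pushing direction, away from the robot; y left, z up. Spans x -210 to +90, y -210 to +210 mm. In front of the bar, between the two bays, it is open and flat.
- gauge_bar: Aluminium bar fixed across the board, front face at x = 0, 14 mm thick (x), 244 mm wide (y). Clear height under it: 28.5 mm above the board's top; its upper side is 54 mm above the bench. Origin and axes: the board's. A 26 mm spacer slides under; a 32 mm one stops with its front end at x = 0 (centre at x = -50 mm).
- back_stop (a point): Mid-width point on the front face of the green back stop, at board level (70 mm behind the bar's face). Before it, under the bar, are two green channels, each 94 mm wide, y 18 to 112 mm either side, parted by a green post. A low spacer pushed home has its centre at board x = +20 mm and sticks out 30 mm in front of the bar.
- bay_left (a point): Left red-painted side bay: this point is where a spacer's underside centre lies when pushed home, its side against the red outer fence (22 mm beyond, left (+y); 22 mm high, 140 mm long) and its front end against the solid red wall (50 mm beyond in x, in one plane with the bar's face, 40 mm high). Same axes as the board; bay open toward the middle and the robot.
- bay_right (a point): Right red-painted side bay: this point is where a spacer's underside centre lies when pushed home, its side against the red outer fence (22 mm beyond, right (-y); 22 mm high, 140 mm long) and its front end against the solid red wall (50 mm beyond in x, in one plane with the bar's face, 40 mm high). Same axes as the board; bay open toward the middle and the robot.
- spacer_1: Loose pale wooden spacer, 100 mm long (its x), 44 wide (its y), two brass bushes in its top, about 0.2 kg. Either 26 or 32 mm tall, to be found at the bar. Origin: centre of underside, z up. Starts flat on the board in front of the bar, one spacer left of the middle and one right, length roughly along the board's x, front end 15 to 45 mm short of the bar.
- spacer_2: Loose pale wooden spacer, 100 mm long (its x), 44 wide (its y), two brass bushes in its top, about 0.2 kg. Either 26 or 32 mm tall, to be found at the bar. Origin: centre of underside, z up. Starts flat on the board in front of the bar, one spacer left of the middle and one right, length roughly along the board's x, front end 15 to 45 mm short of the bar.
- tape_roll: Loose roll of masking tape lying flat right of the board, 90 mm across, 25 mm high; leave alone. Origin: centre of underside.
- tape_measure: Loose yellow tape measure left of the board, 64 x 71 x 35 mm; leave alone. Origin: centre of underside.
- elec_tape: Loose roll of black tape lying flat right of the board, 60 mm across, 20 mm high; leave alone. Origin: centre of underside.
Mind the look-alikes: they are no part of the job. Leave any black or turquoise look-alike of the spacer_1 alone. Leave any turquoise look-alike of the spacer_2 alone.

How it is judged:
On the way:
1. the spacer that is too tall has been pushed up against the gauge bar (contact force between spacer_2 and gauge_bar above 0.5 N), for 0.05 s.
At the end, for the whole second after the job is handed in: Low spacer under the bar, front within 10 mm of the green back stop; tall one in a red bay, side within 10 mm of the outer fence, front within 30 mm of the red wall. Both flat on the board, within 0.15 rad of the pushing direction, at rest (x of spacer_1 in the frame of gauge_board between 0.01 and 0.03 m and angle between the x axis of each of spacer_1, spacer_2 and the x axis of gauge_board, either way round below 0.15 rad and z of each of spacer_1, spacer_2 in the frame of gauge_board below 0.012 m and angle between each of spacer_1, spacer_2's own z axis and vertical below 0.1 rad and linear speed of each of spacer_1, spacer_2 below 0.02 m/s and (y of spacer_2 in the frame of gauge_board above 0.158 m or y of spacer_2 in the frame of gauge_board below -0.158 m) and x of spacer_2 in the frame of gauge_board between -0.08 and -0.04 m); the robot touches nothing.
It fails at once if a spacer is forced against the gauge bar with more than 40 N (contact force between any of spacer_1, spacer_2 and gauge_bar above 40 N).
It fails at once if a spacer is lifted more than 10 mm off the board or tipped (z of any of spacer_1, spacer_2 in the frame of gauge_board above 0.018 m or angle between any of spacer_1, spacer_2's own z axis and vertical above 0.35 rad).
It fails at once if a tape roll or the tape measure is moved more than 20 mm (distance of any of tape_roll, tape_measure, elec_tape from where it was at the start of the episode above 0.02 m).
It also fails if it takes over 58 s, if anything falls off the work surface, if the arm or the gripper's body presses on something with over 40 N, if the wrist force passes 120 N, or if a joint passes its speed limit or range.

## Working session

There is one attempt and no reset: what is moved stays moved. The work goes in short steps, Python scripts to look and compute and a tool call to move; the robot and the scene stay as the last step left them, time stands still between calls to the robot, and variables do not carry over. Pictures are saved under pics/ and viewed, at most 10 in all, crops included, and the job is handed in when it is done.

Besides the shell and the picture viewer there is one more tool, called after "Emit:" by a JSON object that holds its "method" and its "body". arm_command: Moves the arm, as the interface text tells. Scaled input: -1 to 1 covers 0.12 m each way for a shift and 0.5 rad each way for a turn. Its arguments: {"type":"object","properties":{"linear":{"type":"array","items":{"type":"array","items":{"type":"number","minimum":-1,"maximum":1}}},"rotation":{"type":"array","items":{"type":"array","items":{"type":"number","minimum":-1,"maximum":1}}},"claw":{"type":"array","items":{"type":"number"}},"newtons":{"type":"number"}},"required":["linear","rotation","claw"]}

```bash
mkdir -p pics; ls
python3 - <<'E'
from station import *
import cv2,numpy as np
s=observe();print(s['time_s'],s['tcp_pos'],s['orientation'],s['finger_gap'],s['force'])
for n in("top","scene"):
    c=camera(n);cv2.imwrite(f'pics/{n}0.png',c['img'][:,:,::-1]);print(n,c['intrinsics'].tolist(),np.round(c['cam_to_world'],3).tolist())
    for q in('spacer_1','gauge_bar'):
        for d in cut_out(q,c):
            print(q,d['confidence'],d['uv'],d['mask'].sum())
E
```

```text
pics
0.0 [ 0.17429074 -0.59971632  0.22486817] [-6.75835646e-04  9.90019842e-01  1.40926397e-01 -8.27251050e-05] 0.09203345214592741 [-0.02007348 -0.43821467 -0.0579435 ]
top [[392.5958090478998, 0.0, 321.1970394538447], [0.0, 392.5958090478998, 194.62650890768785], [0.0, 0.0, 1.0]] [[-0.02, -0.994, 0.106, 0.514], [-1.0, 0.022, 0.018, 0.075], [-0.02, -0.106, -0.994, 1.251], [0.0, 0.0, 0.0, 1.0]]
spacer_1 0.73 [333.2, 241.4] 485
spacer_1 0.73 [320.5, 141.3] 476
spacer_1 0.72 [426.3, 166.4] 526
spacer_1 0.61 [294.9, 236.1] 491
scene [[414.0393452698536, 0.0, 321.80671702009187], [0.0, 414.0393452698536, 199.70345851236536], [0.0, 0.0, 1.0]] [[-0.631, -0.56, 0.538, 0.045], [-0.776, 0.468, -0.423, 0.553], [-0.015, -0.684, -0.729, 0.86], [0.0, 0.0, 0.0, 1.0]]
spacer_1 0.96 [382.3, 142.5] 537
spacer_1 0.87 [246.2, 334.7] 1134
spacer_1 0.79 [321.3, 250.7] 835
spacer_1 0.66 [275.9, 181.6] 558
spacer_1 0.64 [434.0, 199.7] 635
spacer_1 0.61 [361.2, 231.9] 780
```

View pics/top0.png

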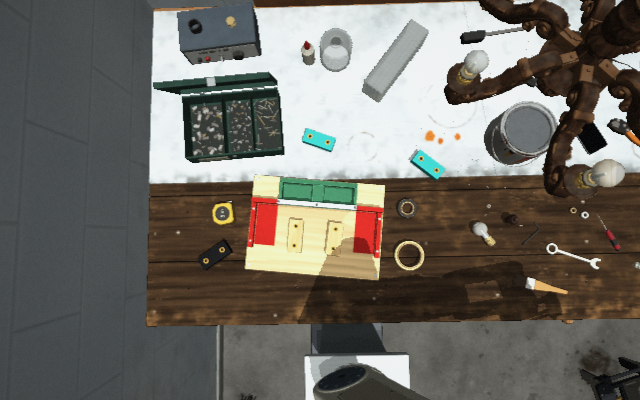

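View pics/scene0.png

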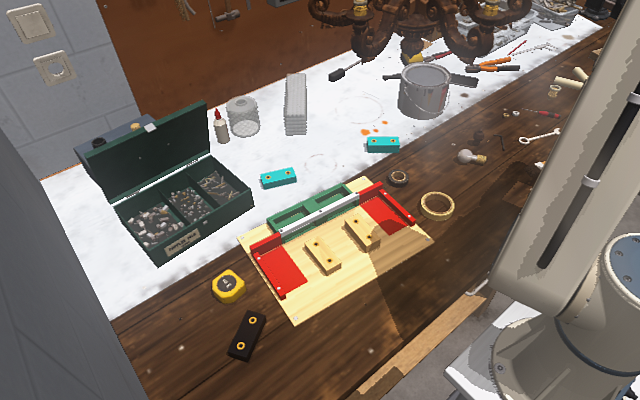

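The top view shows the board at about (315,228). The two pale wooden spacers on it are at (295,236) and (333,241). The look-alikes are turquoise at (320,141) and (426,166), and black at (214,254). The scene view agrees, with the wooden pair at (321,251) and (361,232). Only the pale pair on the board fits the description, so I'll measure those and confirm them in one crop.

```bash
cat > h.py <<'E'
from station import *
import cv2,numpy as np
def cloud(c):
    K=c['intrinsics'];T=c['cam_to_world'];z=c['z_map']
    v,u=np.mgrid[:400,:640]
    p=np.stack([(u-K[0,2])/K[0,0]*z,(v-K[1,2])/K[1,1]*z,z],-1)
    return p@T[:3,:3].T+T[:3,3]
def rect(p):
    return cv2.minAreaRect((p[:,:2]*1000).astype(np.float32))
E
python3 - <<'E'
from h import *
for n in('top','scene'):
    c=camera(n);P=cloud(c)
    if n=='top':cv2.imwrite('pics/crop.png',cv2.resize(c['img'][165:290,235:395,::-1],None,fx=5,fy=4.8,interpolation=2)[:600,:800])
    d=cut_out('gauge_board',c)
    for e in d[:2]:
        m=e['mask'];q=P[m];q=q[(q[:,2]>-.01)&(q[:,2]<.08)]
        print(n,'board',e['confidence'],e['uv'],m.sum(),rect(q),np.percentile(q[:,2],[5,50,95]))
    for e in cut_out('spacer_1',c):
        q=P[e['mask']];print(n,e['confidence'],e['uv'],rect(q),np.percentile(q[:,2],[5,50,75,90]).round(4))
    hsv=cv2.cvtColor(c['img'],cv2.COLOR_RGB2HSV).astype(int)
    near=(P[...,0]>.2)&(P[...,0]<.75)&(abs(P[...,1]-.08)<.3)&(P[...,2]>-.01)&(P[...,2]<.09)
    r=((hsv[...,0]<8)|(hsv[...,0]>172))&(hsv[...,1]>150)&near
    g=(abs(hsv[...,0]-75)<15)&(hsv[...,1]>100)&near
    al=(hsv[...,1]<40)&(hsv[...,2]>150)&near&(P[...,2]>.04)
    for k,m in(('red',r),('green',g),('alu',al)):
        nn,l,st,ce=cv2.connectedComponentsWithStats(m.astype(np.uint8))
        for i in range(1,nn):
            if st[i,4]>60: print(n,k,ce[i],st[i,4],rect(P[l==i]),np.percentile(P[l==i][:,2],[5,50,95]).round(3))
E
```

```text
top board 0.89 [315.1, 226.4] 11722 ((545.439208984375, 118.70947265625), (422.6871643066406, 304.6246032714844), 84.04164123535156) [0.00443933 0.00887389 0.0457638 ]
top 0.96 [213.5, 255.5] ((500.389892578125, 280.81878662109375), (69.14380645751953, 406.546875), 13.297971725463867) [0.0187 0.0257 0.0275 0.0289]
top 0.85 [334.7, 239.5] ((508.0385437011719, 58.429908752441406), (44.85314178466797, 105.01008605957031), 81.14537048339844) [0.0361 0.0402 0.0415 0.0432]
top 0.82 [319.2, 140.4] ((821.7489624023438, 100.39579010009766), (95.18865966796875, 43.30513381958008), 68.52777099609375) [0.013  0.026  0.0278 0.0293]
top 0.59 [295.3, 236.2] ((518.9700927734375, 139.77508544921875), (129.68760681152344, 98.4889144897461), 88.628173828125) [0.0292 0.0342 0.0359 0.0372]
top 0.58 [427.4, 166.5] ((614.3810424804688, -113.94261169433594), (108.72550201416016, 414.42626953125), 42.79345703125) [0.0054 0.0316 0.0335 0.0352]
top red [262.28232406 221.1096563 ] 1222 ((563.218017578125, 287.7222900390625), (90.31839752197266, 155.2817840576172), 84.58795928955078) [0.004 0.01  0.048]
top red 
[... 1724 characters left out ...]
5), 78.63702392578125) [0.005 0.009 0.046]
scene red [277.44596818 265.15469007] 1823 ((558.5201416015625, 285.1902160644531), (82.03707885742188, 155.36248779296875), 82.94732666015625) [0.005 0.009 0.047]
scene green [287.75342466 211.2260274 ] 146 ((672.3253173828125, 162.01275634765625), (134.59234619140625, 40.90452575683594), 83.61551666259766) [0.026 0.03  0.036]
scene green [287.49253731 223.19402985] 67 ((663.1182250976562, 185.3444366455078), (27.441875457763672, 97.51686096191406), 8.332962989807129) [0.005 0.008 0.036]
scene alu [317.27427184 212.76941748] 412 ((611.1555786132812, 115.1834487915039), (242.62600708007812, 16.458572387695312), 83.44562530517578) [0.05  0.053 0.055]
```

View pics/crop.png

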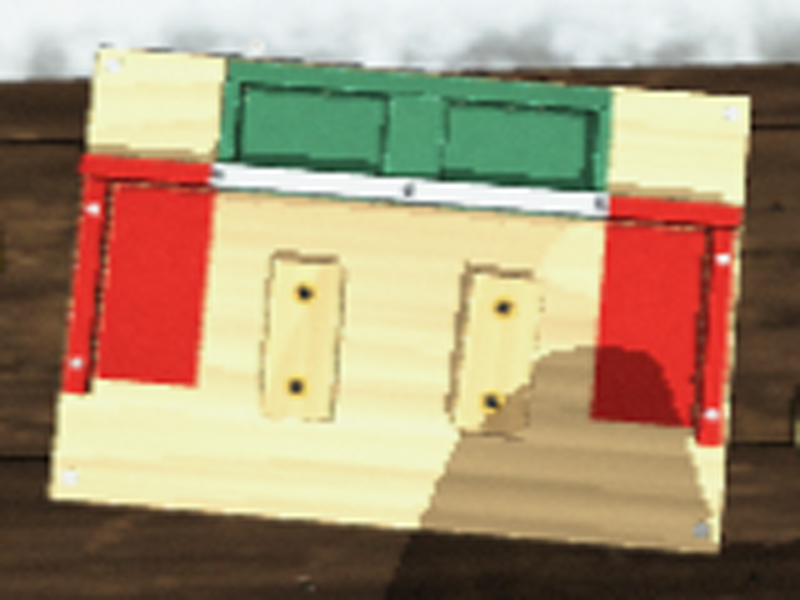

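The crop shows both pale spacers clearly, each with two brass bushes: left at crop (303,338), right at (497,350). Their top heights differ: about 34 mm on the left (26 mm spacer) and 40 mm on the right (32 mm spacer). The bar will confirm this. The board frame is roughly origin (0.605, 0.1125), yaw -6°.

```bash
cat >> h.py <<'E'
O=np.array([.605,.1125]);YAW=np.deg2rad(-5.96)
R=np.array([[np.cos(YAW),-np.sin(YAW)],[np.sin(YAW),np.cos(YAW)]])
loc=lambda p:(np.asarray(p)[...,:2]-O)@R
def spacers(c,zlo=.028):
    P=cloud(c);L=loc(P)*1000;hsv=cv2.cvtColor(c['img'],cv2.COLOR_RGB2HSV).astype(int)
    m=(P[...,2]>zlo)&(P[...,2]<.048)&(L[...,0]>-215)&(L[...,0]<-2)&(abs(L[...,1])<185)&(hsv[...,0]>8)&(hsv[...,0]<40)
    n,l,st,ce=cv2.connectedComponentsWithStats(m.astype(np.uint8))
    for i in range(1,n):
        if st[i,4]>100:
            r=cv2.minAreaRect(L[l==i].astype(np.float32));print(ce[i].round(),st[i,4],np.round(r[0],1),np.round(r[1],1),round(r[2],1),'ztop',np.median(P[l==i][:,2]).round(4))
def st():
    s=observe();q=s['orientation'];a=2*np.arctan2(q[2],q[1]);print('t',round(s['time_s'],2),'loc',(loc(s['tcp_pos'])*1000).round(1),'z',round(s['tcp_pos'][2]*1000,1),'toolx yaw rel board deg',round(np.rad2deg(a-YAW),2),'F',np.round(s['force'],1),'gap',s['finger_gap'],'j',np.round(s['joint_positions'],2))
E
python3 -c "
from h import *
for n in('top','scene'): spacers(camera(n))
st()"
```

```text
[295. 235.] 459 [-92.3  58.3] [99.8 44.5] 0.6 ztop 0.0341
[334. 238.] 466 [-91.7 -63.2] [43.7 99.9] 87.2 ztop 0.0402
[362. 231.] 619 [-93.7 -59.6] [ 46.1 102.1] 88.0 ztop 0.0389
[322. 253.] 626 [-93.9  62.2] [102.1  45. ] 1.2 ztop 0.033
t 0.7 loc [-354.3 -753.5] z 225.6 toolx yaw rel board deg 22.16 F [1.2 0.1 0.1] gap 0.09203594402223186 j [-1.29  0.35  1.63 -0.    1.16 -0.  ]
```

Emit:
{"method": "arm_command", "body": {"linear": [[0.05,-0.12,0],[0.1,-0.24,0],[0.15,-0.36,0],[0.2,-0.48,0],[0.25,-0.6,0],[0.3,-0.72,0],[0.34,-0.85,0],[0.34,-0.85,0]], "rotation": [[0,0,0.1],[0,0,0.2],[0,0,0.3],[0,0,0.4],[0,0,0.5],[0,0,0.65],[0,0,0.775],[0,0,0.775]], "claw": [0.83,0.83,0.83,0.83,0.83,0.83,0.83,0.83], "newtons": 20}}

```text
time_s: 1.37
tcp_pos: [0.185, -0.4883, 0.2255]
orientation: [-0.001, 0.999, -0.054, -0.0]
force: [-0.4, -1.0, 0.2]
finger_gap: 0.0409
grip_force: 0.0
```

```bash
python3 -c "
from h import *
st()"
```

```text
t 1.37 loc [-355.4 -641.2] z 225.5 toolx yaw rel board deg -0.18 F [-0.4 -1.   0.2] gap 0.04094523484791158 j [-1.21  0.19  1.85  0.    1.1   0.47]
```

Emit:
{"method": "arm_command", "body": {"linear": [[0.04,-0.12,0],[0.08,-0.24,0],[0.12,-0.36,0],[0.16,-0.48,0],[0.2,-0.6,0],[0.24,-0.73,0],[0.28,-0.85,0],[0.31,-0.97,0]], "rotation": [[0,0,0],[0,0,0],[0,0,0],[0,0,0],[0,0,0],[0,0,0],[0,0,0],[0,0,0]], "claw": [0.83,0.83,0.83,0.83,0.83,0.83,0.83,0.83]}}

```text
time_s: 2.03
tcp_pos: [0.2351, -0.3774, 0.2256]
orientation: [0.0, 0.999, -0.052, 0.0]
force: [-0.4, -0.3, 0.9]
finger_gap: 0.0076
grip_force: 0.0
```

Emit:
{"method": "arm_command", "body": {"linear": [[0.04,-0.12,0],[0.08,-0.24,0],[0.12,-0.36,0],[0.16,-0.48,0],[0.2,-0.6,0],[0.24,-0.73,0],[0.28,-0.85,0],[0.31,-0.97,0]], "rotation": [[0,0,0],[0,0,0],[0,0,0],[0,0,0],[0,0,0],[0,0,0],[0,0,0],[0,0,0]], "claw": [0.83,0.83,0.83,0.83,0.83,0.83,0.83,0.83]}}

```text
time_s: 2.7
tcp_pos: [0.2839, -0.2656, 0.2256]
orientation: [0.0, 0.999, -0.052, 0.0]
force: [0.3, -0.5, 0.4]
finger_gap: 0.008
grip_force: 0.0
```

Emit:
{"method": "arm_command", "body": {"linear": [[0.04,-0.12,0],[0.08,-0.24,0],[0.12,-0.36,0],[0.16,-0.48,0],[0.2,-0.6,0],[0.24,-0.73,0],[0.28,-0.85,0],[0.31,-0.97,0]], "rotation": [[0,0,0],[0,0,0],[0,0,0],[0,0,0],[0,0,0],[0,0,0],[0,0,0],[0,0,0]], "claw": [0.83,0.83,0.83,0.83,0.83,0.83,0.83,0.83]}}

```text
time_s: 3.37
tcp_pos: [0.3328, -0.1537, 0.2256]
orientation: [0.0, 0.999, -0.052, 0.0]
force: [0.4, -0.2, 0.1]
finger_gap: 0.0078
grip_force: 0.0
```

Emit:
{"method": "arm_command", "body": {"linear": [[0.04,-0.12,0],[0.08,-0.24,0],[0.12,-0.36,0],[0.16,-0.48,0],[0.2,-0.6,0],[0.24,-0.73,0],[0.28,-0.85,0],[0.31,-0.97,0]], "rotation": [[0,0,0],[0,0,0],[0,0,0],[0,0,0],[0,0,0],[0,0,0],[0,0,0],[0,0,0]], "claw": [0.83,0.83,0.83,0.83,0.83,0.83,0.83,0.83]}}

```text
time_s: 4.03
tcp_pos: [0.3817, -0.0418, 0.2256]
orientation: [-0.0, 0.999, -0.052, 0.0]
force: [0.4, 0.1, 0.4]
finger_gap: 0.0076
grip_force: 0.0
```

Emit:
{"method": "arm_command", "body": {"linear": [[0.04,-0.12,0],[0.08,-0.24,0],[0.12,-0.36,0],[0.16,-0.48,0],[0.2,-0.6,0],[0.24,-0.73,0],[0.28,-0.85,0],[0.31,-0.97,0]], "rotation": [[0,0,0],[0,0,0],[0,0,0],[0,0,0],[0,0,0],[0,0,0],[0,0,0],[0,0,0]], "claw": [0.83,0.83,0.83,0.83,0.83,0.83,0.83,0.83]}}

```text
time_s: 4.7
tcp_pos: [0.4307, 0.0701, 0.2256]
orientation: [-0.0, 0.999, -0.052, 0.0]
force: [-0.3, 0.1, -0.6]
finger_gap: 0.0078
grip_force: 0.0
```

```bash
python3 -c "
from h import *
st()"
```

```text
t 4.7 loc [-169.   -60.3] z 225.6 toolx yaw rel board deg 0.02 F [-0.3  0.1 -0.6] gap 0.007829246693999084 j [0.16 0.05 2.02 0.   1.07 1.83]
```

Emit:
{"method": "arm_command", "body": {"linear": [[0,0,0.1],[0,0,0.2],[0,0,0.3],[0,0,0.4],[0,0,0.5],[0,0,0.6],[0,0,0.7],[0,0,0.83]], "rotation": [[0,0,0],[0,0,0],[0,0,0],[0,0,0],[0,0,0],[0,0,0],[0,0,0],[0,0,0]], "claw": [0.83,0.83,0.83,0.83,0.83,0.83,0.83,0.83]}}

```text
time_s: 5.37
tcp_pos: [0.4307, 0.0693, 0.126]
orientation: [-0.0, 0.999, -0.052, 0.001]
force: [-0.3, -0.1, -0.0]
finger_gap: 0.0079
grip_force: 0.0
```

Emit:
{"method": "arm_command", "body": {"linear": [[0,0,0.15],[0,0,0.3],[0,0,0.45],[0,0,0.57],[0,0,0.67],[0,0,0.75],[0,0,0.81],[0,0,0.83]], "rotation": [[0,0,0],[0,0,0],[0,0,0],[0,0,0],[0,0,0],[0,0,0],[0,0,0],[0,0,0]], "claw": [0.83,0.83,0.83,0.83,0.83,0.83,0.83,0.83]}}

```text
time_s: 6.03
tcp_pos: [0.4303, 0.0689, 0.0257]
orientation: [0.0, 0.999, -0.052, -0.001]
force: [-0.3, 0.1, 0.1]
finger_gap: 0.0076
grip_force: 0.0
```

Emit:
{"method": "arm_command", "body": {"linear": [[0.03,0,0],[0.07,0,0],[0.11,0,0],[0.15,0,0],[0.19,0,0],[0.22,0,0],[0.25,0,0],[0.25,0,0]], "rotation": [[0,0,0],[0,0,0],[0,0,0],[0,0,0],[0,0,0],[0,0,0],[0,0,0],[0,0,0]], "claw": [0.83,0.83,0.83,0.83,0.83,0.83,0.83,0.83]}}

```text
time_s: 6.7
tcp_pos: [0.4618, 0.0653, 0.0265]
orientation: [-0.0, 0.999, -0.052, 0.001]
force: [0.8, -0.3, 1.2]
finger_gap: 0.0077
grip_force: 0.0
```

```bash
python3 -c "
from h import *
st()
for n in('top','scene'):
  c=camera(n);spacers(c)
cv2.imwrite('pics/s1.png',cv2.resize(c['img'][150:350,220:460,::-1],None,fx=3,fy=3))"
```

```text
t 6.7 loc [-137.5  -61.8] z 26.5 toolx yaw rel board deg -0.05 F [ 0.8 -0.3  1.2] gap 0.007690713934517212 j [ 0.14  0.42  2.11 -0.    0.61  1.81]
[334. 229.] 324 [-63.  -61.6] [43.8 71.7] 89.7 ztop 0.0403
[295. 235.] 445 [-92.3  58.4] [99.5 44. ] 0.2 ztop 0.0341
[322. 253.] 625 [-94.4  62. ] [ 45.1 100.8] 89.8 ztop 0.0331
```

View pics/s1.png

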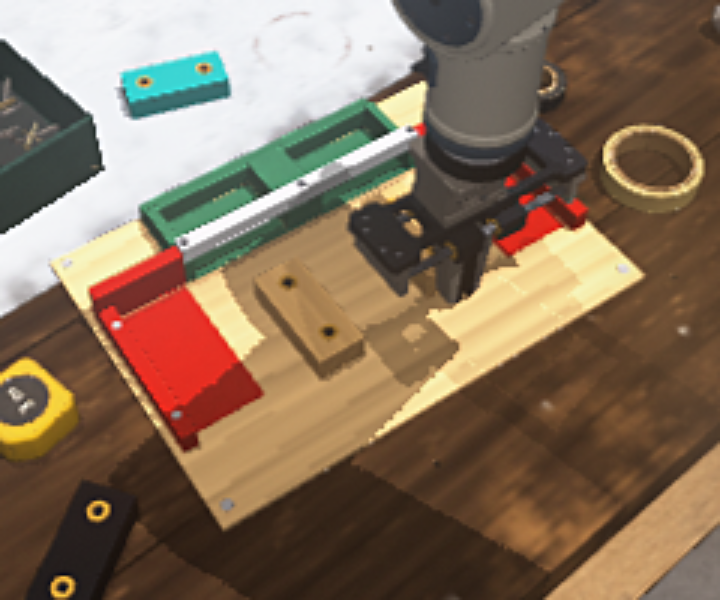

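The gripper is square behind the right spacer, in the right half of the view near (450,270). The left spacer at (308,320) is untouched. I'll carry on toward the bar.

Emit:
{"method": "arm_command", "body": {"linear": [[0.03,0,0],[0.06,0,0],[0.09,0,0],[0.12,0,0],[0.14,0,0],[0.16,0,0],[0.17,0,0],[0.17,0,0]], "rotation": [[0,0,0],[0,0,0],[0,0,0],[0,0,0],[0,0,0],[0,0,0],[0,0,0],[0,0,0]], "claw": [0.83,0.83,0.83,0.83,0.83,0.83,0.83,0.83]}}

```text
time_s: 7.47
tcp_pos: [0.4815, 0.0633, 0.0264]
orientation: [-0.0, 0.999, -0.052, 0.0]
force: [-0.1, -0.0, -0.3]
finger_gap: 0.0078
grip_force: 0.0
```

Emit:
{"method": "arm_command", "body": {"linear": [[0.005,0,0],[0.01,0,0],[0.015,0,0],[0.02,0,0],[0.025,0,0],[0.03,0,0],[0.035,0,0],[0.035,0,0]], "rotation": [[0,0,0],[0,0,0],[0,0,0],[0,0,0],[0,0,0],[0,0,0],[0,0,0],[0,0,0]], "claw": [0.83,0.83,0.83,0.83,0.83,0.83,0.83,0.83]}}

```text
time_s: 8.13
tcp_pos: [0.4855, 0.0628, 0.0264]
orientation: [-0.0, 0.999, -0.052, 0.0]
force: [-0.3, -0.6, -0.5]
finger_gap: 0.0083
grip_force: 0.2
```

```bash
python3 -c "
from h import *
st()
spacers(camera('top'))"
```

```text
t 8.13 loc [-113.7  -61.8] z 26.4 toolx yaw rel board deg -0.04 F [-0.3 -0.6 -0.5] gap 0.008298906336369056 j [ 0.13  0.44  2.06 -0.    0.63  1.8 ]
[335. 219.] 271 [-34.  -60.8] [58.7 43.2] 4.6 ztop 0.04
[295. 235.] 433 [-92.5  58.4] [99.8 43.9] 0.0 ztop 0.0341
```

Emit:
{"method": "arm_command", "body": {"linear": [[0.005,0,0],[0.01,0,0],[0.015,0,0],[0.018,0,0],[0.021,0,0],[0.024,0,0],[0.026,0,0],[0.026,0,0]], "rotation": [[0,0,0],[0,0,0],[0,0,0],[0,0,0],[0,0,0],[0,0,0],[0,0,0],[0,0,0]], "claw": [0.83,0.83,0.83,0.83,0.83,0.83,0.83,0.83]}}

```text
time_s: 8.85
tcp_pos: [0.4883, 0.0625, 0.0264]
orientation: [0.0, 0.999, -0.052, -0.0]
force: [-1.6, -0.1, 1.2]
finger_gap: 0.0078
grip_force: 0.9
```

Emit:
{"method": "arm_command", "body": {"linear": [[0.003,0,0],[0.006,0,0],[0.009,0,0],[0.011,0,0],[0.013,0,0],[0.015,0,0],[0.015,0,0],[0.015,0,0]], "rotation": [[0,0,0],[0,0,0],[0,0,0],[0,0,0],[0,0,0],[0,0,0],[0,0,0],[0,0,0]], "claw": [0.83,0.83,0.83,0.83,0.83,0.83,0.83,0.83]}}

```text
time_s: 9.52
tcp_pos: [0.4897, 0.0624, 0.0263]
orientation: [0.0, 0.999, -0.052, -0.0]
force: [-5.1, 2.3, 4.0]
finger_gap: 0.008
grip_force: 2.2
```

Emit:
{"method": "arm_command", "body": {"linear": [[0.002,0,0],[0.004,0,0],[0.006,0,0],[0.008,0,0],[0.008,0,0],[0.008,0,0],[0.008,0,0],[0.008,0,0]], "rotation": [[0,0,0],[0,0,0],[0,0,0],[0,0,0],[0,0,0],[0,0,0],[0,0,0],[0,0,0]], "claw": [0.83,0.83,0.83,0.83,0.83,0.83,0.83,0.83]}}

```text
time_s: 10.18
tcp_pos: [0.4897, 0.0623, 0.0262]
orientation: [0.0, 0.999, -0.052, -0.001]
force: [-6.7, 2.3, 6.0]
finger_gap: 0.008
grip_force: 3.7
```

```bash
python3 -c "
from h import *
st()
spacers(camera('top'))"
```

```text
t 10.18 loc [-109.4  -61.9] z 26.2 toolx yaw rel board deg -0.05 F [-6.7  2.3  6. ] gap 0.007975948216681055 j [0.12 0.45 2.05 0.   0.64 1.8 ]
[335. 218.] 248 [-30.5 -61.3] [56.6 43.8] 0.3 ztop 0.0403
[295. 235.] 432 [-92.5  58.6] [44.  99.6] 89.7 ztop 0.0341
```

The bar stopped it at about 7 N, so the right spacer is the tall one. I'll back off and push the left one.

Emit:
{"method": "arm_command", "body": {"linear": [[-0.1,0,0],[-0.2,0,0],[-0.3,0,0],[-0.4,-0.1,0],[-0.49,-0.2,0],[-0.49,-0.3,0],[-0.49,-0.4,0],[-0.49,-0.5,0]], "rotation": [[0,0,0],[0,0,0],[0,0,0],[0,0,0],[0,0,0],[0,0,0],[0,0,0],[0,0,0]], "claw": [0.83,0.83,0.83,0.83,0.83,0.83,0.83,0.83]}}

```text
time_s: 10.9
tcp_pos: [0.4381, 0.1286, 0.0265]
orientation: [-0.0, 0.999, -0.052, 0.0]
force: [0.2, -0.2, 1.1]
finger_gap: 0.0078
grip_force: 0.0
```

Emit:
{"method": "arm_command", "body": {"linear": [[0,-0.1,0],[0,-0.2,0],[0,-0.3,0],[0,-0.4,0],[0,-0.48,0],[0,-0.52,0],[0.03,-0.52,0],[0.06,-0.52,0]], "rotation": [[0,0,0],[0,0,0],[0,0,0],[0,0,0],[0,0,0],[0,0,0],[0,0,0],[0,0,0]], "claw": [0.83,0.83,0.83,0.83,0.83,0.83,0.83,0.83]}}

```text
time_s: 11.57
tcp_pos: [0.4526, 0.1894, 0.0263]
orientation: [0.0, 0.999, -0.052, -0.0]
force: [0.2, 0.4, -0.3]
finger_gap: 0.0076
grip_force: 0.0
```

Emit:
{"method": "arm_command", "body": {"linear": [[0.05,0,0],[0.1,0,0],[0.15,0,0],[0.2,0,0],[0.25,0,0],[0.3,0,0],[0.35,0,0],[0.37,0,0]], "rotation": [[0,0,0],[0,0,0],[0,0,0],[0,0,0],[0,0,0],[0,0,0],[0,0,0],[0,0,0]], "claw": [0.83,0.83,0.83,0.83,0.83,0.83,0.83,0.83]}}

```text
time_s: 12.23
tcp_pos: [0.4979, 0.1846, 0.0264]
orientation: [-0.0, 0.999, -0.052, 0.0]
force: [-1.2, 0.5, 1.0]
finger_gap: 0.008
grip_force: 0.9
```

```bash
python3 -c "
from h import *
st()
spacers(camera('top'))"
```

```text
t 12.23 loc [-114.    60.6] z 26.4 toolx yaw rel board deg -0.06 F [-1.2  0.5  1. ] gap 0.007973818159886544 j [ 0.35  0.49  1.98 -0.    0.68  2.03]
[297. 212.] 146 [-23.6  58.2] [40.3 44.2] 0.2 ztop 0.0344
[335. 225.] 448 [-50.4 -61.2] [43.6 96.7] 90.0 ztop 0.0403
```

Now I'll creep past the bar, watching the force, and then go on to the back stop.

Emit:
{"method": "arm_command", "body": {"linear": [[0.01,0,0],[0.02,0,0],[0.03,0,0],[0.04,0,0],[0.05,0,0],[0.06,0,0],[0.07,0,0],[0.08,0,0]], "rotation": [[0,0,0],[0,0,0],[0,0,0],[0,0,0],[0,0,0],[0,0,0],[0,0,0],[0,0,0]], "claw": [0.83,0.83,0.83,0.83,0.83,0.83,0.83,0.83]}}

```text
time_s: 12.95
tcp_pos: [0.5063, 0.1837, 0.0264]
orientation: [0.0, 0.999, -0.052, -0.0]
force: [-1.5, -0.4, 1.2]
finger_gap: 0.0077
grip_force: 0.9
```

Emit:
{"method": "arm_command", "body": {"linear": [[0.05,0,0],[0.1,0,0],[0.16,0,0],[0.22,0,0],[0.28,0,0],[0.33,0,0],[0.37,0,0],[0.4,0,0]], "rotation": [[0,0,0],[0,0,0],[0,0,0],[0,0,0],[0,0,0],[0,0,0],[0,0,0],[0,0,0]], "claw": [0.83,0.83,0.83,0.83,0.83,0.83,0.83,0.83]}}

```text
time_s: 13.62
tcp_pos: [0.5546, 0.1786, 0.0264]
orientation: [-0.0, 0.999, -0.052, -0.0]
force: [-2.6, -0.0, 2.9]
finger_gap: 0.008
grip_force: 1.6
```

Emit:
{"method": "arm_command", "body": {"linear": [[0.015,0,0],[0.03,0,0],[0.045,0,0],[0.06,0,0],[0.07,0,0],[0.08,0,0],[0.09,0,0],[0.1,0,0]], "rotation": [[0,0,0],[0,0,0],[0,0,0],[0,0,0],[0,0,0],[0,0,0],[0,0,0],[0,0,0]], "claw": [0.83,0.83,0.83,0.83,0.83,0.83,0.83,0.83]}}

```text
time_s: 14.28
tcp_pos: [0.566, 0.1774, 0.0264]
orientation: [0.0, 0.999, -0.052, -0.0]
force: [-1.7, 0.2, 1.2]
finger_gap: 0.0077
grip_force: 0.8
```

Emit:
{"method": "arm_command", "body": {"linear": [[0.006,0,0],[0.012,0,0],[0.018,0,0],[0.022,0,0],[0.026,0,0],[0.03,0,0],[0.033,0,0],[0.033,0,0]], "rotation": [[0,0,0],[0,0,0],[0,0,0],[0,0,0],[0,0,0],[0,0,0],[0,0,0],[0,0,0]], "claw": [0.83,0.83,0.83,0.83,0.83,0.83,0.83,0.83]}}

```text
time_s: 14.95
tcp_pos: [0.57, 0.177, 0.0264]
orientation: [-0.0, 0.999, -0.052, 0.0]
force: [-0.5, 0.5, 0.0]
finger_gap: 0.0078
grip_force: 0.4
```

```bash
python3 -c "
from h import *
st()"
```

```text
t 14.95 loc [-41.5  60.5] z 26.4 toolx yaw rel board deg -0.04 F [-0.5  0.5  0. ] gap 0.007814702106226099 j [ 0.3   0.56  1.83 -0.    0.75  1.97]
```

Emit:
{"method": "arm_command", "body": {"linear": [[0.004,0,0],[0.008,0,0],[0.012,0,0],[0.016,0,0],[0.02,0,0],[0.022,0,0],[0.024,0,0],[0.024,0,0]], "rotation": [[0,0,0],[0,0,0],[0,0,0],[0,0,0],[0,0,0],[0,0,0],[0,0,0],[0,0,0]], "claw": [0.83,0.83,0.83,0.83,0.83,0.83,0.83,0.83]}}

```text
time_s: 15.62
tcp_pos: [0.572, 0.1768, 0.0264]
orientation: [0.0, 0.999, -0.052, -0.001]
force: [-5.4, 2.0, 3.0]
finger_gap: 0.0075
grip_force: 2.5
```

The low spacer is home against the green stop (contact at 5 N). I'll retreat, lift, turn 90° with the fingers spread, and then slide the tall one sideways.

Emit:
{"method": "arm_command", "body": {"linear": [[-0.08,0,0],[-0.16,0,0],[-0.25,0,0],[-0.25,0,-0.12],[-0.25,0,-0.24],[-0.25,0,-0.36],[-0.25,0,-0.48],[-0.25,0,-0.6]], "rotation": [[0,0,0],[0,0,0],[0,0,0],[0,0,0],[0,0,0],[0,0,0],[0,0,0],[0,0,0]], "claw": [0.83,0.83,0.83,0.83,0.83,0.83,0.83,0.83]}}

```text
time_s: 16.28
tcp_pos: [0.542, 0.1799, 0.099]
orientation: [0.0, 0.999, -0.052, 0.0]
force: [0.7, -0.7, 0.3]
finger_gap: 0.0078
grip_force: 0.0
```

Emit:
{"method": "arm_command", "body": {"linear": [[0,0,0],[0,0,0],[0,0,0],[0,0,0],[0,0,0],[0,0,0],[0,0,0],[0,0,0]], "rotation": [[0,0,-0.12],[0,0,-0.24],[0,0,-0.36],[0,0,-0.48],[0,0,-0.6],[0,0,-0.72],[0,0,-0.785],[0,0,-0.785]], "claw": [0,0,0,0,0,0,0,0]}}

```text
time_s: 16.95
tcp_pos: [0.5421, 0.1799, 0.0984]
orientation: [0.0, 0.99, 0.144, 0.0]
force: [-0.5, -0.2, -0.4]
finger_gap: 0.046
grip_force: 0.0
```

Emit:
{"method": "arm_command", "body": {"linear": [[0,0,0],[0,0,0],[0,0,0],[0,0,0],[0,0,0],[0,0,0],[0,0,0],[0,0,0]], "rotation": [[0,0,-0.12],[0,0,-0.24],[0,0,-0.36],[0,0,-0.48],[0,0,-0.6],[0,0,-0.72],[0,0,-0.785],[0,0,-0.785]], "claw": [0,0,0,0,0,0,0,0]}}

```text
time_s: 17.62
tcp_pos: [0.5424, 0.1799, 0.0984]
orientation: [0.0, 0.943, 0.334, 0.0]
force: [0.2, 0.2, 0.0]
finger_gap: 0.046
grip_force: 0.0
```

Emit:
{"method": "arm_command", "body": {"linear": [[0,0,0],[0,0,0],[0,0,0],[0,0,0],[0,0,0],[0,0,0],[0,0,0],[0,0,0]], "rotation": [[0,0,-0.12],[0,0,-0.24],[0,0,-0.36],[0,0,-0.48],[0,0,-0.6],[0,0,-0.72],[0,0,-0.785],[0,0,-0.785]], "claw": [0,0,0,0,0,0,0,0]}}

```text
time_s: 18.28
tcp_pos: [0.5426, 0.1799, 0.0984]
orientation: [0.0, 0.86, 0.511, 0.0]
force: [-0.1, 0.1, 0.1]
finger_gap: 0.0459
grip_force: 0.0
```

Emit:
{"method": "arm_command", "body": {"linear": [[0,0,0],[0,0,0],[0,0,0],[0,0,0],[0,0,0],[0,0,0],[0,0,0],[0,0,0]], "rotation": [[0,0,-0.12],[0,0,-0.24],[0,0,-0.36],[0,0,-0.48],[0,0,-0.6],[0,0,-0.72],[0,0,-0.785],[0,0,-0.785]], "claw": [0,0,0,0,0,0,0,0]}}

```text
time_s: 18.95
tcp_pos: [0.5427, 0.1799, 0.0984]
orientation: [0.0, 0.744, 0.668, 0.0]
force: [-1.0, -0.6, -0.2]
finger_gap: 0.046
grip_force: 0.0
```

Emit:
{"method": "arm_command", "body": {"linear": [[-0.1,0.02,0],[-0.2,0.04,0],[-0.3,0.06,0],[-0.4,0.08,0],[-0.5,0.1,0],[-0.58,0.12,0],[-0.63,0.13,0],[-0.63,0.13,0]], "rotation": [[0,0,0],[0,0,0],[0,0,0],[0,0,0],[0,0,0],[0,0,0],[0,0,0],[0,0,0]], "claw": [0,0,0,0,0,0,0,0]}}

```text
time_s: 19.62
tcp_pos: [0.5506, 0.1015, 0.0984]
orientation: [0.0, 0.744, 0.668, -0.0]
force: [-0.0, -0.5, 0.4]
finger_gap: 0.0459
grip_force: 0.0
```

```bash
python3 -c "
from h import *
st()
for n in('top','scene'):spacers(camera(n),.024)"
```

```text
t 19.62 loc [-52.9 -16.6] z 98.4 toolx yaw rel board deg 89.82 F [-0.  -0.5  0.4] gap 0.045923332403220996 j [ 0.18  0.41  1.88 -0.    0.85  0.29]
[357. 226.] 343 [-74.7 -57.5] [45.5 53.8] 89.3 ztop 0.0384
[305. 232.] 193 [-17.2  62.1] [30.  44.4] 2.7 ztop 0.0327
```

Emit:
{"method": "arm_command", "body": {"linear": [[0,0,0.1],[0,0,0.2],[0,0,0.3],[0,0,0.4],[0,0,0.48],[0,0,0.55],[0,0,0.6],[0,0,0.6]], "rotation": [[0,0,0],[0,0,0],[0,0,0],[0,0,0],[0,0,0],[0,0,0],[0,0,0],[0,0,0]], "claw": [0,0,0,0,0,0,0,0]}}

```text
time_s: 20.38
tcp_pos: [0.5496, 0.1029, 0.0248]
orientation: [-0.001, 0.743, 0.669, -0.001]
force: [-0.7, -0.2, -0.1]
finger_gap: 0.0461
grip_force: 0.0
```

Emit:
{"method": "arm_command", "body": {"linear": [[-0.05,0,0],[-0.1,0,0],[-0.15,0,0],[-0.2,0,0],[-0.25,0,0],[-0.3,0,0],[-0.35,0,0],[-0.4,0,0]], "rotation": [[0,0,0],[0,0,0],[0,0,0],[0,0,0],[0,0,0],[0,0,0],[0,0,0],[0,0,0]], "claw": [0,0,0,0,0,0,0,0]}}

```text
time_s: 21.05
tcp_pos: [0.5457, 0.0547, 0.0267]
orientation: [0.0, 0.743, 0.669, 0.0]
force: [-0.7, 2.0, 2.2]
finger_gap: 0.0462
grip_force: 1.1
```

```bash
python3 -c "
from h import *
st()
for n in('top','scene'):spacers(camera(n),.024)"
```

```text
t 21.05 loc [-53.  -63.6] z 26.7 toolx yaw rel board deg 89.9 F [-0.7  2.   2.2] gap 0.0461644092923206 j [0.1  0.51 1.94 0.   0.7  0.2 ]
[297. 211.] 124 [-15.5  58.1] [44.  26.6] 89.2 ztop 0.0344
[305. 232.] 183 [-17.2  62.4] [29.9 44.1] 1.0 ztop 0.0326
```

Emit:
{"method": "arm_command", "body": {"linear": [[-0.06,0,0],[-0.12,0,0],[-0.18,0,0],[-0.24,0,0],[-0.3,0,0],[-0.36,0,0],[-0.42,0,0],[-0.46,0,0]], "rotation": [[0,0,0],[0,0,0],[0,0,0],[0,0,0],[0,0,0],[0,0,0],[0,0,0],[0,0,0]], "claw": [0,0,0,0,0,0,0,0]}}

```text
time_s: 21.82
tcp_pos: [0.5394, -0.0006, 0.0264]
orientation: [-0.0, 0.744, 0.669, -0.0]
force: [0.2, 1.3, 1.0]
finger_gap: 0.0458
grip_force: 0.8
```

Emit:
{"method": "arm_command", "body": {"linear": [[-0.01,0,0],[-0.02,0,0],[-0.03,0,0],[-0.04,0,0],[-0.05,0,0],[-0.06,0,0],[-0.07,0,0],[-0.08,0,0]], "rotation": [[0,0,0],[0,0,0],[0,0,0],[0,0,0],[0,0,0],[0,0,0],[0,0,0],[0,0,0]], "claw": [0,0,0,0,0,0,0,0]}}

```text
time_s: 22.48
tcp_pos: [0.5385, -0.0092, 0.0263]
orientation: [-0.0, 0.743, 0.669, -0.0]
force: [0.6, 1.0, 0.7]
finger_gap: 0.0459
grip_force: 0.7
```

```bash
python3 -c "
from h import *
st()
c=camera('scene')
cv2.imwrite('pics/s2.png',cv2.resize(c['img'][150:350,220:460,::-1],None,fx=3,fy=3))"
```

```text
t 22.48 loc [ -53.5 -127.9] z 26.3 toolx yaw rel board deg 89.93 F [0.6 1.  0.7] gap 0.04589761651492037 j [-0.02  0.5   1.96 -0.    0.69  0.09]
```

View pics/s2.png

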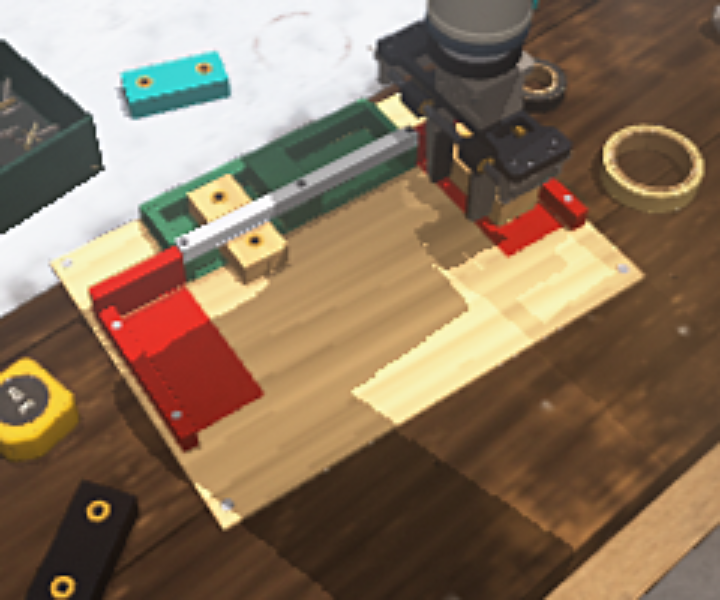

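The low spacer is home under the bar, around (240,230). The tall one is in the right bay at (500,200), with the fingers still beside it. I'll creep on to the fence.

Emit:
{"method": "arm_command", "body": {"linear": [[-0.01,0,0],[-0.02,0,0],[-0.03,0,0],[-0.04,0,0],[-0.045,0,0],[-0.05,0,0],[-0.055,0,0],[-0.055,0,0]], "rotation": [[0,0,0],[0,0,0],[0,0,0],[0,0,0],[0,0,0],[0,0,0],[0,0,0],[0,0,0]], "claw": [0,0,0,0,0,0,0,0]}}

```text
time_s: 23.2
tcp_pos: [0.5379, -0.0159, 0.0264]
orientation: [0.0, 0.743, 0.669, -0.0]
force: [-0.5, 0.3, 0.0]
finger_gap: 0.0458
grip_force: 0.1
```

Emit:
{"method": "arm_command", "body": {"linear": [[-0.003,0,0],[-0.006,0,0],[-0.009,0,0],[-0.012,0,0],[-0.015,0,0],[-0.017,0,0],[-0.017,0,0],[-0.017,0,0]], "rotation": [[0,0,0],[0,0,0],[0,0,0],[0,0,0],[0,0,0],[0,0,0],[0,0,0],[0,0,0]], "claw": [0,0,0,0,0,0,0,0]}}

```text
time_s: 23.87
tcp_pos: [0.5376, -0.0172, 0.0264]
orientation: [-0.0, 0.743, 0.669, 0.0]
force: [0.1, 4.7, 0.3]
finger_gap: 0.0457
grip_force: 2.8
```

It's against the fence. I'll retreat, lift and check.

Emit:
{"method": "arm_command", "body": {"linear": [[0.08,0,0],[0.16,0,0],[0.25,0,0],[0.25,0,-0.15],[0.25,0,-0.35],[0.25,0,-0.55],[0.25,0,-0.75],[0.25,0,-0.95]], "rotation": [[0,0,0],[0,0,0],[0,0,0],[0,0,0],[0,0,0],[0,0,0],[0,0,0],[0,0,0]], "claw": [0,0,0,0,0,0,0,0]}}

```text
time_s: 24.53
tcp_pos: [0.5407, 0.0131, 0.1415]
orientation: [-0.0, 0.743, 0.669, -0.0]
force: [1.2, 0.1, 0.8]
finger_gap: 0.0459
grip_force: 0.0
```

Emit:
{"method": "arm_command", "body": {"linear": [[0.15,0,-0.1],[0.3,0,-0.2],[0.45,0,-0.3],[0.6,0,-0.4],[0.75,0,-0.5],[0.9,0,-0.5],[0.9,0,-0.5],[0.9,0,-0.5]], "rotation": [[0,0,0],[0,0,0],[0,0,0],[0,0,0],[0,0,0],[0,0,0],[0,0,0],[0,0,0]], "claw": [0,0,0,0,0,0,0,0]}}

```text
time_s: 25.2
tcp_pos: [0.5519, 0.1207, 0.2003]
orientation: [0.0, 0.743, 0.67, -0.0]
force: [-0.2, -1.2, -0.2]
finger_gap: 0.0458
grip_force: 0.0
```

```bash
sed -i 's/<185)/<205)/' h.py; python3 -c "
from h import *
st()
for n in('top','scene'):
  c=camera(n);spacers(c,.024)
cv2.imwrite('pics/s3.png',cv2.resize(c['img'][150:350,220:460,::-1],None,fx=3,fy=3))"
```

```text
t 25.2 loc [-53.7   2.6] z 200.3 toolx yaw rel board deg 90.05 F [-0.2 -1.2 -0.2] gap 0.045827738583022 j [ 0.21  0.29  1.79 -0.    1.07  0.32]
[369. 228.] 463 [ -50.5 -168.1] [97.  43.7] 0.4 ztop 0.0402
[384. 204.] 566 [ -51.9 -169. ] [56.3 99.2] 89.9 ztop 0.0384
[305. 232.] 184 [-17.  62.] [29.6 44.6] 0.2 ztop 0.0326
```

View pics/s3.png

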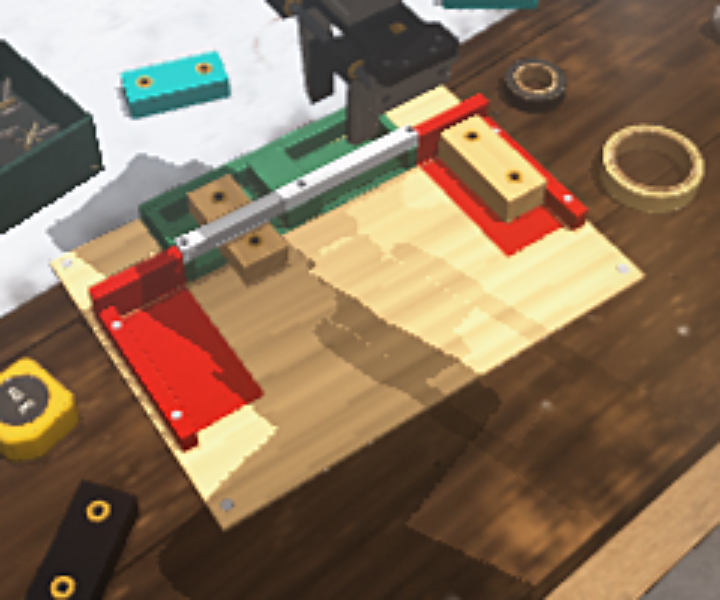

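The tall spacer lies at (490,170) in the right bay, local (-51,-168), against fence and wall. The low one at (235,225) is under the bar with 30 mm sticking out. Nothing else moved and the arm is clear.

```bash
python3 -c "
from station import *
print(sign_off())"
```

```text
the job is handed in; nothing more can be done
None
```

The job is handed in: the left (26 mm) spacer passed under the bar and rests against the green back stop, while the right (32 mm) one stopped at the bar at about 7 N and now lies in the right red bay against fence and wall; no verdict was returned.

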